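# Shut the seedling box with the hook pole

### The arm

A 7-joint arm with a two-finger parallel gripper is mounted at the origin on the work surface. World frame = base frame: x ahead of the robot, y to its left, z up, the work surface at z = 0. Lengths are in m, angles in rad, forces in N, time in s.
With the tool pointing down it reaches from about 0.4 to 0.85 m from the base axis. Payload 4.5 kg.
Tool frame: the origin (TCP) lies at the very end of the fingers, on their centre line; the grasp point (between the pads) lies 19 mm behind it (r.pinch_z is the distance from the TCP to the grasp point, in m); x points along the fingers, y is the direction in which the jaws open and shut, and the axes are right-handed (so a half turn about x gives the same grasp; the last joint's range is limited). The gripper opens to 88 mm and grips with 3 to 60 N. Pads are 18 mm wide; open, the fingers measure 123 mm over their backs; the gripper's body (75 mm by 187 mm) begins 45 mm behind the grasp point.
Start: joints at [1.273, 0.689, -0.195, 1.565, 0.157, 0.902, -0.215], TCP at [0.204, -0.591, 0.239] pointing down, gripper open.
Joint ranges: [-3.01, 3.01], [-0.46, 2.08], [-1.47, 1.51], [0.13, 2.56], [-1, 4.14], [0.04, 2.09], [-2.66, 2.66]. Speed limits (rad/s): [2.57, 2.57, 3.14, 3.14, 3.14, 3.14, 3.14].

### API

Orientations are given as a unit quaternion [x, y, z, w].
In Python, from plant import telemetry, cams, job, r gives the robot as it stands.
- The arm moves only by the tool send_rows, never from a script. Its argument "commands" is one flat list of numbers, 7 for each row, row after row: the shift along the world's x, y, z as a fraction of full scale, then the turn, a rotation vector about the world's x, y, z as a fraction of full scale, then the closure, from 0 (fully open) to 1 (shut). In form: [dx, dy, dz, wx, wy, wz, claw, dx, dy, dz, wx, wy, wz, claw, ...]. A call has 1 to 12 rows; each row shifts and turns the pose as measured when the row begins; what a row does not reach is not made up. Full scale, the value 1, is 250 mm for a shift and 90 degrees for a turn. A row lasts 1/10 s, in which the tool goes at most 50 mm and 8.59 degrees, less where a joint would pass 70% of its speed; a pose out of reach is approached as far as the arm can. A call with a number of a shift or a turn outside -1 to 1 is refused whole. A call with a gripper value outside its range is refused whole. The fingers move at their own pace and stop on an object; "newtons" is the grip in N (left out, the last holds). Time passes only in rows, so rows that do not move let the fingers close. It gives the time, the measured TCP pose, the force and the opening at its end, in the units of the state.
- telemetry.get_state(): the state, without advancing time (a new reading comes with each control period).
- cams.snapshot(name): name is "scene" or "top" or "wrist"; returns a dict with "image" (420x560x3 uint8, blue, green, red), "intrinsics" (3x3 intrinsics, pixels), "world_to_cam" (4x4, takes a point from world to camera coordinates). Camera axes: x right, y down, z forward; pixel columns grow to the right and rows downward; lengths in m; the calibration is good to about 2 mm. The wrist camera is an equidistant fisheye: a pixel r from the principal point sees the ray r / f radians off the axis. A picture is of the moment at which its call begins. There is no depth.
- job.finish_job(): hands the job in, once; it reports no verdict.
The state is a dict: "clock": time; "q": joint angles; "qd": joint speeds; "joint_torque": joint torques, N m; "tool_pos": TCP position; "eef_rot": TCP orientation; "contact_force": force on the tool from outside, world axes, zero at the start; "moment": the same for the moment, N m; "opening": opening from 0.0 (shut) to 1.0 (fully open).
Only numpy, scipy, OpenCV 4.12 (cv2) and the standard library are available. Lean on these libraries where they do the work, as an engineer would, in place of code of your own. Each camera call takes 0.05 s, during which the arm holds its last target.

### The job

The glazed lid of the seedling box on the balcony bench is standing open. Pick up the wooden-handled hook pole, put its hook through the ring eye on the lid's edge and with it swing the lid fully shut, keeping the hook in the eye until the lid is down and still; do not touch the box or its lid with the gripper or arm. Then unhook the pole and lay it flat on the bench, and leave the other things on the bench where they are.

Things in the scene. Friction and masses are not known exactly. Their poses are not given: they have to be found in the camera images.
- pole: Loose hook pole, 0.1 kg. Origin: mid underside of the wooden handle; x along the pole to the hook, z up as it lies. Handle 120 (x -60 to 60) x 24 (y) x 30 mm high; ferrule 18 mm thick to x = 72; then a steel rod 8 mm thick at z = 15 runs to x = 140 (axis) and turns square to the pole's -y: the hook, a straight level bar 8 mm thick, its round end 52 mm from the rod's axis.
- hook (a point): Middle of the pole's hook bar: 140 mm ahead (x) of the pole's origin, 24 mm to -y, 15 mm up. Axes as the pole's. The bar runs 28 mm to -y of this point, to its free end, and joins the rod 24 mm to +y of it.
- seedbox: Seedling box of pale wood, fixed to the bench: 160 (own x) x 250 (own y) x 110 mm high, six clay pots with seedlings inside. Origin: centre of its underside; z up. The lid is hinged along the top edge at own x = +80 mm and swings shut towards own -x, which faces roughly the robot's right (own x within 15 degrees of world +y).
- lid (a joint): Lid angle, rad: 0 = fully shut (level, on a stop), 1.57 = upright, 1.95 = leaning back on its stop; starts at 1.35 to 1.85. Wooden frame with a glass pane, 165 mm from hinge to free edge, 250 mm wide, 12 mm thick, 0.2 kg. A stiff hinge (0.2 N m of friction) holds it at any angle, so it must be drawn all the way down; 1 to 2 N at the eye moves it.
- eye (a point): Centre of the steel ring eye on the middle of the lid's free edge, 26 mm beyond the edge. Opening 34 mm, wire 8 mm, 50 mm outside. The hole's axis is own y, level and parallel to the hinge at every angle. Axes turn with the lid and equal the box's when shut: +x points to the hinge, z to the lid's outer side. About 300 mm up when open, 117 mm up when shut, then 31 mm out from the box wall.
- hinge (a point): Point on the hinge line at mid-width, 111 mm above the bench; turns with the lid, axes as those of the eye. The eye lies 191 mm along its -x and 6 mm along its +z.
- screwdriver: Bystander: red-handled screwdriver, 190 mm long, lying near the robot. Origin under its middle.
- hexkey: Bystander: steel hex key lying flat, 100 by 34 mm, 8 mm thick. Origin under the middle of its long arm, which lies along its x.
- level: Bystander: short aluminium spirit level standing on its edge, 200 mm (own x) by 22 mm, 40 mm high. Origin under its centre.
- mug: Bystander: empty green ceramic mug, 80 mm across, 90 mm high, handle to its own +y. Origin under its centre.
- jar: Bystander: closed glass jar with a steel cap, 70 mm across, 90 mm high. Origin under its centre.
- bitcase: Bystander: closed grey plastic bit case, 130 (own x) by 75 mm, 38 mm high. Origin under its centre.
Not all that is in view belongs to the job. Several things have the shape of the pole; the one meant has the colours described above.

How it is judged:
By the outcome, as a careful person would: the job done as asked, in the order asked, and still so for the second after the job is handed in, with the robot touching nothing.
It also fails if it takes over 58 s, if anything falls off the work surface, if the arm or the gripper's body presses on something with over 40 N, if the wrist force passes 120 N, or if a joint passes its speed limit or range.

## Working session

There is one attempt and no reset: what is moved stays moved. The work goes in short steps, Python scripts to look and compute and a tool call to move; the robot and the scene stay as the last step left them, time stands still between calls to the robot, and variables do not carry over. Pictures are saved under pics/ and viewed, and the job is handed in when it is done.

Besides the shell and the picture viewer there is one more tool, called after "Emit:" in YAML: its name, and indented under it one key for each argument. send_rows: Moves the arm, as the interface text tells. Its arguments: {"type":"object","properties":{"commands":{"type":"array"},"newtons":{"type":"number"}},"required":["commands"]}

```bash
ls; mkdir -p pics; python3 - <<'E'
from plant import telemetry,cams,job,r
import cv2
print(telemetry.get_state())
for n in("scene","top","wrist"):
    s=cams.snapshot(n);cv2.imwrite(f"pics/a_{n}.png",s["image"]);print(n,s["intrinsics"].tolist(),s["world_to_cam"].round(4).tolist())
E
```

```text
pics
{'clock': 0.0, 'q': array([ 1.2727808 ,  0.68994491, -0.19452812,  1.56637226,  0.1572912 ,
        0.90249532, -0.21513649]), 'qd': array([-3.50170385e-05,  1.36306566e-04, -8.60289440e-05, -3.33962955e-04,
        9.13162192e-04, -7.08974853e-04,  1.55102197e-04]), 'joint_torque': array([ 5.91103490e-04, -5.27551317e+01, -1.26679312e+00, -1.53427273e+01,
       -5.26854582e-02,  6.61531580e-03,  1.83748780e-04]), 'tool_pos': array([ 0.2033513 , -0.59031106,  0.23792725]), 'eef_rot': array([-0.69724469, -0.11742575,  0.69754287, -0.11616791]), 'contact_force': array([ 0.46073592, -0.54081112, -0.09985774]), 'moment': array([-0.03448296,  0.00245668, -0.00105298]), 'opening': 1.000383395613836}
scene [[452.5467256793643, 0.0, 276.0676053477161], [0.0, 452.5467256793643, 197.05904993834676], [0.0, 0.0, 1.0]] [[0.0928, 0.9957, 0.0077, -0.0511], [0.8473, -0.075, -0.5258, -0.3959], [-0.523, 0.0553, -0.8506, 1.5206], [0.0, 0.0, 0.0, 1.0]]
top [[492.0866173754587, 0.0, 274.5794234359045], [0.0, 492.0866173754587, 211.8753435997786], [0.0, 0.0, 1.0]] [[-0.01, -0.9999, -0.0058, -0.0046], [-0.9836, 0.0109, -0.1803, 0.535], [0.1803, 0.0039, -0.9836, 1.5666], [0.0, 0.0, 0.0, 1.0]]
wrist [[325.19226210127806, 0.0, 280.9268609927713], [0.0, 325.19226210127806, 216.13991473033542], [0.0, 0.0, 1.0]] [[0.3261, -0.9453, -0.0009, -0.624], [-0.8948, -0.309, 0.3222, -0.0443], [-0.3049, -0.1043, -0.9467, 0.3903], [0.0, 0.0, 0.0, 1.0]]
```

View pics/a_scene.png

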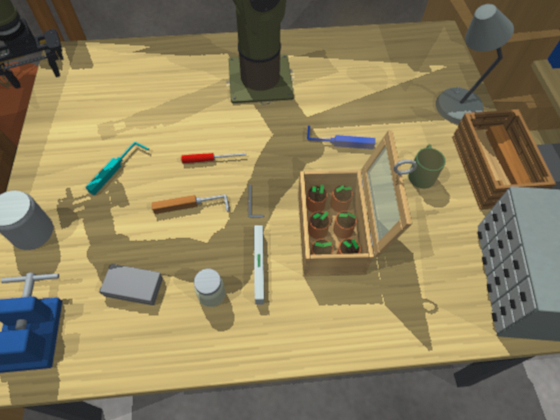

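View pics/a_top.png

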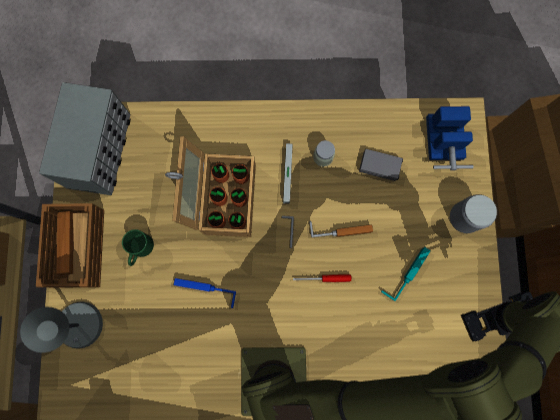

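View pics/a_wrist.png

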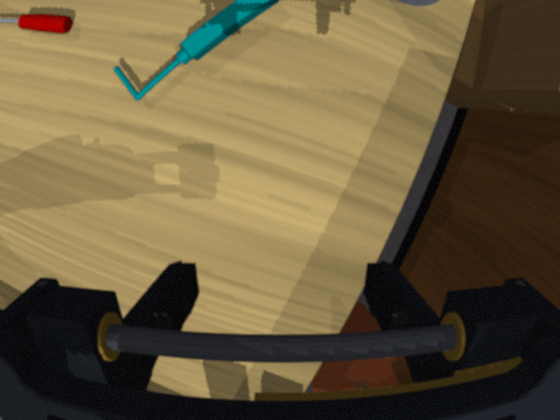

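Three things have the pole's shape: teal at top (408,270), blue at (205,288) and a brown wood handle with a steel hook at (340,230). The brown one fits "wooden-handled". I'll confirm it with crops.

```bash
cat > h.py <<'E'
import numpy as np,cv2
from scipy.spatial.transform import Rotation as R
def ray(s,uv):
    K=s["intrinsics"];T=s["world_to_cam"];d=np.linalg.inv(K)@np.array([uv[0],uv[1],1.]);Rm=T[:3,:3]
    return -Rm.T@T[:3,3],Rm.T@d
def plane(s,uv,z):
    o,d=ray(s,uv);return o+d*(z-o[2])/d[2]
def tri(a,ua,b,ub):
    o1,d1=ray(a,ua);o2,d2=ray(b,ub);d1/=np.linalg.norm(d1);d2/=np.linalg.norm(d2)
    A=np.stack([d1,-d2],1);t=np.linalg.lstsq(A,o2-o1,rcond=None)[0]
    p,q=o1+t[0]*d1,o2+t[1]*d2;return (p+q)/2,np.linalg.norm(p-q)
def proj(s,p):
    q=s["world_to_cam"]@np.append(p,1);q=s["intrinsics"]@q[:3];return q[:2]/q[2]
E
python3 - <<'E'
import cv2,numpy as np
t=cv2.imread("pics/a_top.png");s=cv2.imread("pics/a_scene.png")
c=lambda im,x,y,w,h,k:cv2.resize(im[y:y+h,x:x+w],None,fx=k,fy=k,interpolation=cv2.INTER_CUBIC)
cv2.imwrite("pics/c1.png",c(t,295,210,90,40,8))
cv2.imwrite("pics/c2.png",c(t,155,120,110,125,4.5))
cv2.imwrite("pics/c3.png",c(s,290,125,130,155,3.8))
E
```

```text
(no output)
```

View pics/c1.png

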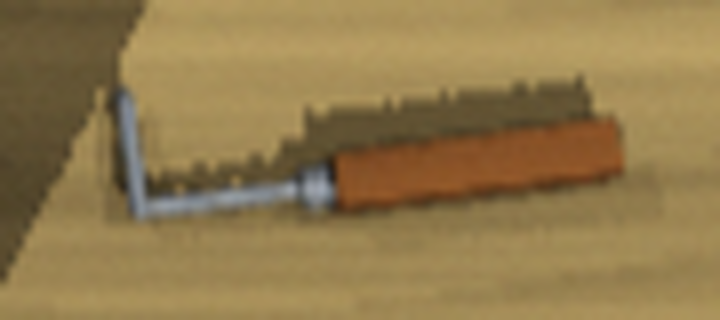

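View pics/c2.png

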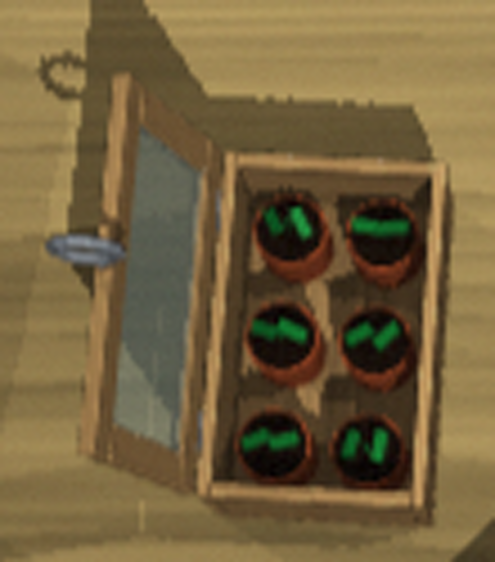

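View pics/c3.png

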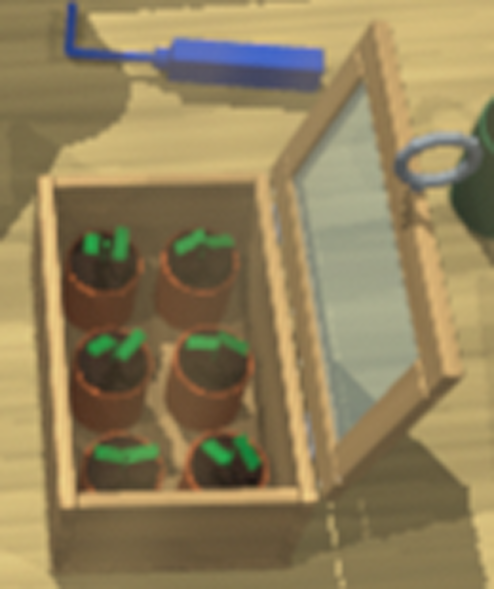

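```bash
python3 - <<'E'
from plant import cams,telemetry
from h import *
t=cams.snapshot("top");s=cams.snapshot("scene")
m=lambda x,y,ox,oy,k:(ox+(x+.5)/k-.5,oy+(y+.5)/k-.5)
P=lambda x,y:m(x,y,295,210,8);B=lambda x,y:m(x,y,155,120,4.5);S=lambda x,y:m(x,y,290,125,3.8)
f=plane(t,P(334,183),.03);b=plane(t,P(622,146),.03);c=plane(t,P(140,209),.015);tip=plane(t,P(121,92),.017)
print("handle",f,b,np.linalg.norm(f-b),"corner",c,"tip",tip,np.linalg.norm(c-tip))
ax=(c-b)[:2];print("yaw",np.degrees(np.arctan2(*((c-(f+b)/2)[:2][::-1]))),np.degrees(np.arctan2(*((f-b)[:2][::-1]))), "mid",(f+b)/2,"hookdist",np.linalg.norm((c-(f+b)/2)[:2]))
print("eye",tri(t,B(84,250),s,S(438,160)))
tc=[B(232,155),B(447,163),B(428,513),B(203,497)]
sc=[S(318,497),S(62,505),S(42,180),S(265,178)]
for a,q in zip(tc,sc):print("rim",plane(t,a,.11),plane(s,q,.11),tri(t,a,s,q)[0])
# lid free edge corners
print(tri(t,B(122,78),s,S(452,376)),tri(t,B(90,455),s,S(378,28)))
print(R.from_quat(telemetry.get_state()["eef_rot"]).as_matrix().round(3))
E
```

```text
handle [ 0.46724002 -0.21271199  0.03      ] [ 0.48134228 -0.3318268   0.03      ] 0.11994669831427325 corner [ 0.45930891 -0.13372093  0.015     ] tip [ 0.50826676 -0.12682498  0.017     ] 0.049481561572418904
yaw 96.17182133972405 96.75194142909277 mid [ 0.47429115 -0.2722694   0.03      ] hookdist 0.1393561841565708
eye (array([0.59764464, 0.27210552, 0.29530352]), np.float64(0.0015858622273592477))
rim [0.71581176 0.20848018 0.11      ] [0.71635338 0.21343138 0.11      ] [0.71628118 0.21084606 0.11035843]
rim [0.70804451 0.05425493 0.11      ] [0.70751408 0.05485737 0.11      ] [0.70783969 0.05449    0.11078339]
rim [0.45532791 0.06808898 0.11      ] [0.46420473 0.07216493 0.11      ] [0.45701887 0.07111346 0.09974282]
rim [0.4682676  0.22497094 0.11      ] [0.4760506  0.22625876 0.11      ] [0.46984451 0.22766743 0.10089753]
(array([0.71986998, 0.25686312, 0.26669418]), np.float64(0.0013461859940520017)) (array([0.4733509 , 0.27252547, 0.26225269]), np.float64(0.00019169345423458673))
[[-0.     0.326 -0.945]
 [ 0.001 -0.945 -0.326]
 [-1.    -0.001  0.   ]]
```

The crop confirms the pole: brown wooden handle with a steel rod. Handle length measures 120 mm, hook distance 139 mm, yaw about 96.5°. The eye is at (0.598, 0.272, 0.295), so the lid is at about 1.81 rad. The box edge directions agree within 0.3°, giving an own-x yaw of about 86.4°. Next I go above the handle, 30 mm ahead of its middle.

Emit:
send_rows:
  commands: [0.119, 0.155, 0, 0, 0, 0.095, 0, 0.119, 0.155, 0, 0, 0, 0.095, 0, 0.119, 0.155, 0, 0, 0, 0.095, 0, 0.119, 0.155, 0, 0, 0, 0.095, 0, 0.119, 0.155, 0, 0, 0, 0.095, 0, 0.119, 0.155, 0, 0, 0, 0.095, 0, 0.119, 0.155, 0, 0, 0, 0.095, 0, 0.119, 0.155, 0, 0, 0, 0.095, 0, 0.119, 0.155, 0, 0, 0, 0.095, 0, 0, 0, 0, 0, 0, 0, 0]

```text
clock: 1.25
tool_pos: [0.4744, -0.2314, 0.2392]
eef_rot: [0.471, 0.526, -0.467, 0.533]
contact_force: [0.5, 0.8, -0.1]
opening: 1.002
```

```bash
cat > st.py <<'E'
from plant import telemetry
from h import *
s=telemetry.get_state();M=R.from_quat(s["eef_rot"]).as_matrix()
print(s["clock"],"p",s["tool_pos"].round(4),"f",s["contact_force"].round(2),"m",s["moment"].round(3),"op",round(s["opening"],3))
print("x",M[:,0].round(3),"yang",np.degrees(np.arctan2(M[1,1],M[0,1])).round(2),"q",s["q"].round(2))
E
python3 st.py
```

```text
1.25 p [ 0.4744 -0.2314  0.2392] f [ 0.52  0.76 -0.08] m [-0.023 -0.07  -0.008] op 1.002
x [ 0.011 -0.003 -1.   ] yang 6.94 q [ 0.71  0.6  -0.55  1.86  0.43  0.79  0.05]
```

Emit:
send_rows:
  commands: [-0.012, -0.044, -0.1, 0, 0.007, 0, 0, 0, 0, -0.18, 0, 0, 0, 0, 0, 0, -0.18, 0, 0, 0, 0, 0, 0, -0.18, 0, 0, 0, 0, 0, 0, -0.1, 0, 0, 0, 0, 0, 0, 0, 0, 0, 0, 0]

```text
clock: 1.85
tool_pos: [0.4742, -0.2434, 0.0502]
eef_rot: [0.469, 0.525, -0.469, 0.533]
contact_force: [-0.4, 0.3, 0.1]
opening: 1.003
```

```bash
python3 st.py; python3 - <<'E'
from plant import cams
from h import *
cv2.imwrite("pics/w2.png",cams.snapshot("wrist")["image"])
E
```

```text
1.85 p [ 0.4742 -0.2434  0.0502] f [-0.44  0.28  0.07] m [-0.044 -0.023  0.015] op 1.003
x [ 0.008 -0.007 -1.   ] yang 6.9 q [ 0.56  0.89 -0.29  1.98  0.69  0.37 -0.16]
```

View pics/w2.png

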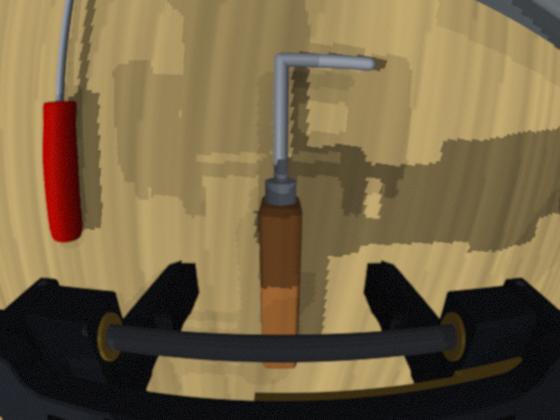

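The wrist view shows the handle centred between the fingers at column 280. I descend and grip.

Emit:
send_rows:
  commands: [-0.008, 0, -0.1, 0, 0.004, 0, 0, 0, 0, -0.085, 0, 0, 0, 0, 0, 0, 0, 0, 0, 0, 0]

```text
clock: 2.2
tool_pos: [0.4763, -0.246, 0.009]
eef_rot: [0.47, 0.523, -0.47, 0.534]
contact_force: [-0.9, 0.4, 0.0]
opening: 0.997
```

```bash
python3 st.py
```

```text
2.2 p [ 0.4763 -0.246   0.009 ] f [-0.91  0.39  0.04] m [-0.041 -0.065 -0.007] op 0.997
x [ 0.012 -0.011 -1.   ] yang 6.73 q [ 0.52  0.96 -0.21  1.98  0.74  0.27 -0.21]
```

Emit:
send_rows:
  commands: [-0.02, 0.012, -0.02, 0.007, 0.008, 0, 0, -0.01, 0, -0.004, 0.003, 0.003, 0, 0]

```text
clock: 2.4
tool_pos: [0.4704, -0.2436, 0.0059]
eef_rot: [0.47, 0.53, -0.469, 0.527]
contact_force: [-0.1, -0.6, 0.7]
opening: 0.999
```

Emit:
send_rows:
  commands: [0, 0, 0, 0, 0, 0, 1, 0, 0, 0, 0, 0, 0, 1, 0, 0, 0, 0, 0, 0, 1, 0, 0, 0, 0, 0, 0, 1, 0, 0, 0, 0, 0, 0, 1, 0, 0, 0, 0, 0, 0, 1, 0, 0, 0, 0, 0, 0, 1]
  newtons: 50

```text
clock: 3.1
tool_pos: [0.4716, -0.2451, 0.0091]
eef_rot: [0.472, 0.528, -0.469, 0.528]
contact_force: [-0.4, -0.2, 0.8]
opening: 0.386
```

```bash
python3 st.py
```

```text
3.1 p [ 0.4716 -0.2451  0.0091] f [-0.41 -0.17  0.81] m [-0.041 -0.101 -0.043] op 0.386
x [ 0.002  0.003 -1.   ] yang 6.58 q [ 0.54  0.96 -0.24  1.98  0.73  0.29 -0.19]
```

Emit:
send_rows:
  commands: [0, 0, -0.024, 0, 0, 0, 0.55, 0, 0, -0.008, 0, 0, 0, 0.55, 0, 0, -0.004, 0, 0, 0, 0.55]

```text
clock: 3.4
tool_pos: [0.4717, -0.2451, 0.0004]
eef_rot: [0.471, 0.528, -0.469, 0.528]
contact_force: [-2.6, 2.4, 27.6]
opening: 0.455
```

```bash
python3 st.py
```

```text
3.4 p [ 4.717e-01 -2.451e-01  4.000e-04] f [-2.58  2.37 27.58] m [0.235 0.917 0.018] op 0.455
x [ 0.002  0.002 -1.   ] yang 6.59 q [ 0.53  0.97 -0.22  1.98  0.74  0.27 -0.2 ]
```

Emit:
send_rows:
  commands: [0, 0, 0.014, 0, 0, 0, 0.55]

```text
clock: 3.5
tool_pos: [0.4717, -0.245, 0.0038]
eef_rot: [0.471, 0.528, -0.469, 0.528]
contact_force: [0.0, -0.5, -0.5]
opening: 0.451
```

```bash
python3 st.py
```

```text
3.5 p [ 0.4717 -0.245   0.0038] f [ 0.02 -0.54 -0.49] m [-0.082 -0.092 -0.011] op 0.451
x [ 0.002  0.002 -1.   ] yang 6.61 q [ 0.53  0.97 -0.23  1.98  0.73  0.28 -0.2 ]
```

Emit:
send_rows:
  commands: [0, 0, 0, 0, 0, 0, 1, 0, 0, 0, 0, 0, 0, 1, 0, 0, 0, 0, 0, 0, 1, 0, 0, 0, 0, 0, 0, 1, 0, 0, 0, 0, 0, 0, 1]
  newtons: 60

```text
clock: 4.0
tool_pos: [0.472, -0.2449, 0.0038]
eef_rot: [0.471, 0.528, -0.469, 0.528]
contact_force: [-0.3, 0.2, 2.9]
opening: 0.268
```

```bash
python3 st.py
```

```text
4.0 p [ 0.472  -0.2449  0.0038] f [-0.27  0.17  2.85] m [ 0.001 -0.044  0.008] op 0.268
x [ 0.002  0.002 -1.   ] yang 6.63 q [ 0.53  0.97 -0.23  1.98  0.73  0.28 -0.2 ]
```

Emit:
send_rows:
  commands: [0, 0, 0.06, 0, 0, 0, 1, 0, 0, 0.12, 0, 0, 0, 1, 0, 0, 0.18, 0, 0, 0, 1, 0, 0, 0.18, 0, 0, -0.03, 1, 0, 0.02, 0.18, 0, 0, -0.03, 1, 0, 0.04, 0.18, 0, 0, -0.03, 1, 0, 0.08, 0.16, 0, 0, -0.02, 1, 0, 0, 0, 0, 0, 0, 1]

```text
clock: 4.8
tool_pos: [0.4672, -0.2072, 0.2744]
eef_rot: [0.517, 0.487, -0.515, 0.48]
contact_force: [1.0, 0.6, 0.0]
opening: 0.265
```

```bash
python3 st.py
```

```text
4.8 p [ 0.4672 -0.2072  0.2744] f [1.02 0.56 0.01] m [-0.047 -0.172  0.012] op 0.265
x [-0.005  0.009 -1.   ] yang -3.72 q [ 0.68  0.54 -0.55  1.84  0.35  0.87 -0.1 ]
```

Emit:
send_rows:
  commands: [0.01, 0.1, 0.02, 0.002, -0.001, 0, 1, 0.01, 0.17, 0.01, 0.002, -0.001, 0, 1, 0.01, 0.17, 0.01, 0.002, 0, 0, 1, 0.01, 0.17, 0.01, 0, 0, 0, 1, 0.01, 0.17, 0.01, 0, 0, 0, 1, 0.01, 0.17, 0, 0, 0, 0, 1, 0.01, 0.17, 0, 0, 0, 0, 1, 0.01, 0.06, 0, 0, 0, 0, 1, 0, 0, 0, 0, 0, 0, 1]

```text
clock: 5.7
tool_pos: [0.4808, 0.0912, 0.2806]
eef_rot: [-0.517, -0.489, 0.519, -0.474]
contact_force: [0.5, -0.5, 0.1]
opening: 0.269
```

```bash
python3 st.py; python3 - <<'E'
from plant import cams
from h import *
for n in("scene","top"):
    cv2.imwrite(f"pics/d_{n}.png",cams.snapshot(n)["image"])
E
```

```text
5.7 p [0.4808 0.0912 0.2806] f [ 0.46 -0.49  0.14] m [-0.125 -0.108  0.018] op 0.269
x [-0.016  0.014 -1.   ] yang -4.16 q [ 0.09  0.5  -0.56  1.89  0.32  0.85 -0.69]
```

View pics/d_scene.png

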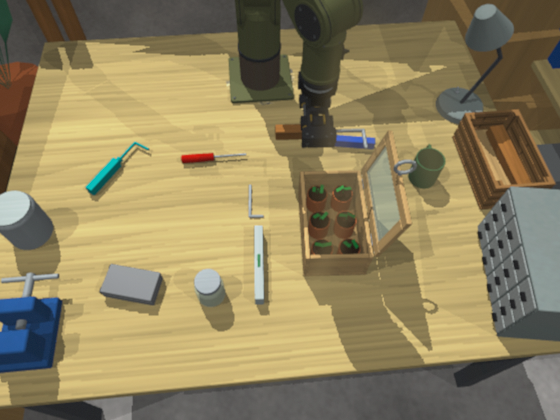

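View pics/d_top.png

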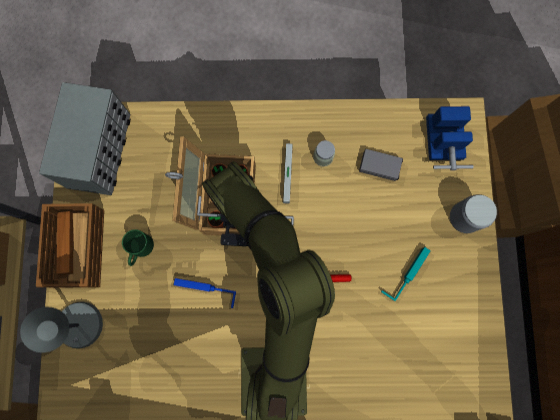

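The pole is held, with the hook in scene at about (365,135) and in top at about (200,215), partly behind the arm. I enlarge both.

```bash
python3 - <<'E'
import cv2
t=cv2.imread("pics/d_top.png");s=cv2.imread("pics/d_scene.png")
c=lambda im,x,y,w,h,k:cv2.resize(im[y:y+h,x:x+w],None,fx=k,fy=k,interpolation=cv2.INTER_CUBIC)
cv2.imwrite("pics/e1.png",c(t,155,160,100,75,7.));cv2.imwrite("pics/e2.png",c(s,320,110,110,80,7.))
E
```

```text
(no output)
```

View pics/e1.png

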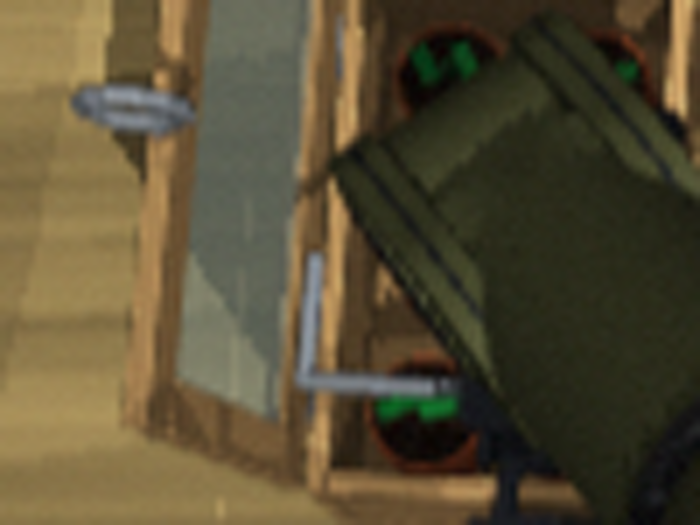

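View pics/e2.png

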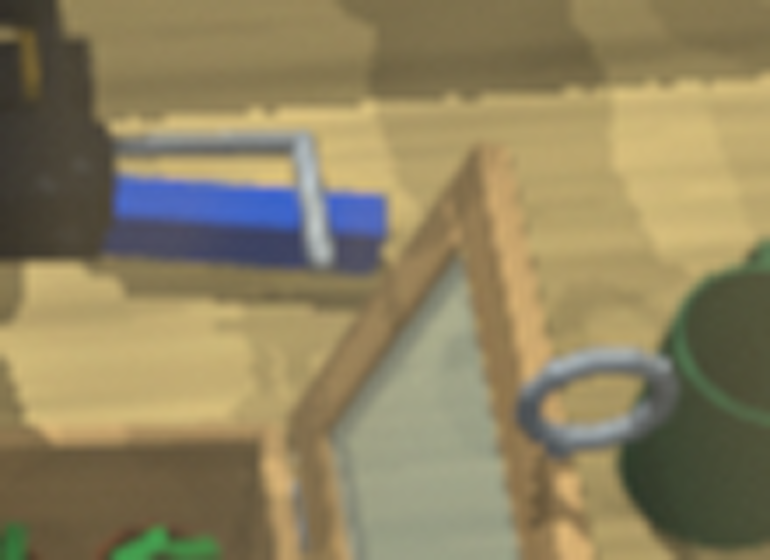

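```bash
python3 - <<'E'
from plant import cams,telemetry
from h import *
t=cams.snapshot("top");s=cams.snapshot("scene")
m=lambda x,y,ox,oy:(ox+(x+.5)/7-.5,oy+(y+.5)/7-.5)
T=lambda x,y:m(x,y,155,160);S=lambda x,y:m(x,y,320,110)
p=telemetry.get_state()["tool_pos"]
c,e=tri(t,T(308,380),s,S(302,142));q,e2=tri(t,T(316,258),s,S(321,257))
eye,e3=tri(t,T(134,109),s,S(598,399))
print(p,"corner",c,e,"tip",q,e2,np.linalg.norm(c-q),"eye",eye,e3)
h=c+(q-c)*24/50;print("hook-tcp",h-p,"need",eye-h, "bar yaw",np.degrees(np.arctan2(*(q-c)[[1,0]])))
E
```

```text
[0.48096787 0.08679734 0.28095223] corner [0.48692016 0.20065436 0.29328797] 0.001326151304067783 tip [0.53575961 0.19737616 0.29565212] 0.0001449541629017291 0.04900640001730477 eye [0.59770041 0.27141141 0.29601661] 0.00021080690252922701
hook-tcp [0.02939523 0.11228348 0.01347053] need [0.08733731 0.07233059 0.00159385] bar yaw -3.840050351815737
```

The need is (+87, +72, +2) mm. The bar is level and parallel to the hole axis (-3.8° against -3.6°). I align y first and keep the tip short of the ring.

Emit:
send_rows:
  commands: [0.02, 0.1, 0.004, 0, 0, 0, 1, 0.03, 0.13, 0.004, 0, 0, 0, 1, 0.03, 0.08, 0.004, 0, 0, 0, 1, 0, 0.01, 0, 0, 0, 0, 1, 0, 0, 0, 0, 0, 0, 1, 0, 0, 0, 0, 0, 0, 1]

```text
clock: 6.5
tool_pos: [0.502, 0.1544, 0.282]
eef_rot: [-0.52, -0.48, 0.529, -0.469]
contact_force: [0.5, -0.2, -0.7]
opening: 0.271
```

```bash
cat > v.py <<'E'
import sys
from plant import cams
from h import *
k=sys.argv[1]
t=cams.snapshot("top")["image"];s=cams.snapshot("scene")["image"]
ox,oy=[int(a) for a in sys.argv[2:4]];ux,uy=[int(a) for a in sys.argv[4:6]]
c=lambda im,x,y:cv2.resize(im[y:y+75,x:x+75],None,fx=5,fy=5,interpolation=cv2.INTER_CUBIC)
cv2.imwrite(f"pics/{k}.png",np.hstack([c(t,ox,oy),c(s,ux,uy)]))
E
python3 st.py; python3 v.py f1 150 150 345 120;python3 st.py
```

```text
6.5 p [0.502  0.1544 0.282 ] f [ 0.51 -0.18 -0.67] m [-0.038 -0.067 -0.043] op 0.271
x [-0.02   0.002 -1.   ] yang -5.77 q [-0.05  0.55 -0.53  1.78  0.32  0.92 -0.82]
6.6 p [0.502  0.1543 0.282 ] f [-0.16  0.2  -0.56] m [-0.009 -0.146 -0.037] op 0.269
x [-0.02   0.002 -1.   ] yang -5.79 q [-0.05  0.55 -0.53  1.78  0.32  0.92 -0.82]
```

View pics/f1.png

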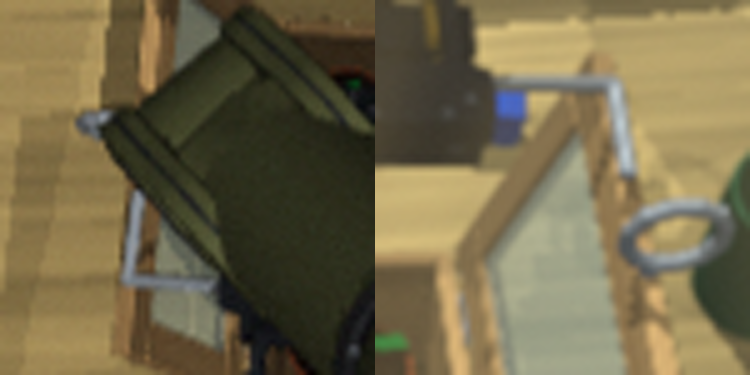

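Emit:
send_rows:
  commands: [0.0, 0.036, 0.002, 0, 0, 0.024, 1, 0, 0.005, 0.002, 0, 0, 0.002, 1, 0, 0, 0, 0, 0, 0, 1]

```text
clock: 6.9
tool_pos: [0.5018, 0.1633, 0.2832]
eef_rot: [-0.509, -0.49, 0.52, -0.48]
contact_force: [-0.2, 0.1, -1.4]
opening: 0.27
```

```bash
python3 st.py; python3 v.py f2 150 150 345 120
```

```text
6.9 p [0.5018 0.1633 0.2832] f [-0.21  0.08 -1.39] m [-0.108 -0.094  0.018] op 0.27
x [-0.02  0.   -1.  ] yang -3.39 q [-0.06  0.55 -0.54  1.77  0.33  0.93 -0.8 ]
```

View pics/f2.png

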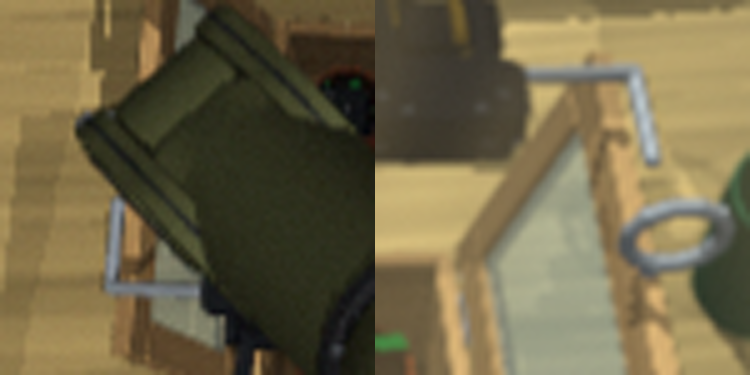

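```bash
cat > g.py <<'E'
from plant import cams,telemetry
from h import *
t=cams.snapshot("top");s=cams.snapshot("scene")
m=lambda x,y,ox,oy:(ox+(x+.5)/5-.5,oy+(y+.5)/5-.5)
E
python3 - <<'E'
from g import *
T=lambda x,y:m(x,y,150,150);S=lambda x,y:m(x,y,345,120)
c,e=tri(t,T(112,290),s,S(262,74));q,e2=tri(t,T(118,203),s,S(278,162))
h=c+(q-c)*24/50;eye=np.array([.5977,.2717,.2957]);print(c,q,e,e2,np.linalg.norm(c-q),"hook-tcp",h-telemetry.get_state()["tool_pos"],"need",eye-h)
E
```

```text
[0.50577337 0.27555297 0.29209282] [0.55521249 0.27238502 0.29181095] 0.0018569763339361842 0.0006053436514828565 0.04954131742019802 hook-tcp [0.02769077 0.11084133 0.00881878] need [ 0.06819585 -0.00233235  0.00374248]
```

Emit:
send_rows:
  commands: [0.05, 0, 0.01, 0, 0, 0, 1, 0.05, 0, 0.004, 0, 0, 0, 1, 0.05, 0, 0.002, 0, 0, 0, 1]

```text
clock: 7.4
tool_pos: [0.5385, 0.163, 0.2874]
eef_rot: [-0.508, -0.49, 0.52, -0.48]
contact_force: [-0.1, -0.0, -1.4]
opening: 0.264
```

```bash
python3 st.py; python3 v.py f3 150 150 345 120
```

```text
7.4 p [0.5385 0.163  0.2874] f [-0.1  -0.03 -1.36] m [-0.016 -0.159 -0.005] op 0.264
x [-0.022 -0.001 -1.   ] yang -3.31 q [-0.06  0.6  -0.54  1.66  0.34  1.   -0.76]
```

View pics/f3.png

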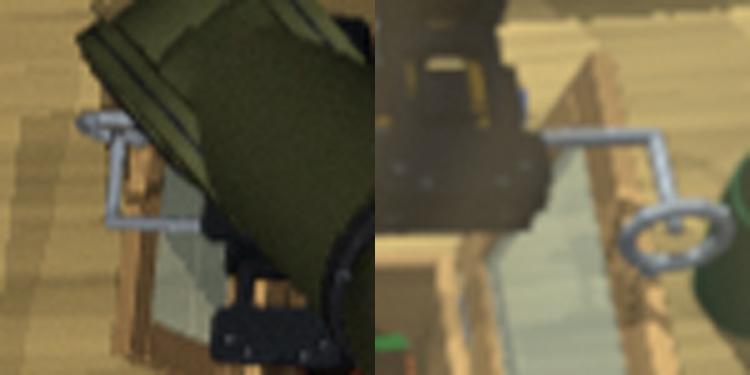

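The tip is in the ring's opening (scene crop (675,228), ring centre (675,237)). I push in the remaining 30 mm.

Emit:
send_rows:
  commands: [0.05, -0.002, 0, 0, 0, 0, 1, 0.05, -0.002, 0, 0, 0, 0, 1, 0.025, 0, 0, 0, 0, 0, 1]

```text
clock: 7.8
tool_pos: [0.569, 0.1618, 0.2868]
eef_rot: [-0.508, -0.491, 0.521, -0.48]
contact_force: [-0.5, -0.2, -0.9]
opening: 0.269
```

```bash
python3 st.py; python3 v.py f4 150 150 345 120
```

```text
7.8 p [0.569  0.1618 0.2868] f [-0.52 -0.21 -0.88] m [-0.045 -0.124  0.025] op 0.269
x [-0.024 -0.002 -1.   ] yang -3.32 q [-0.05  0.64 -0.53  1.58  0.34  1.05 -0.73]
```

View pics/f4.png

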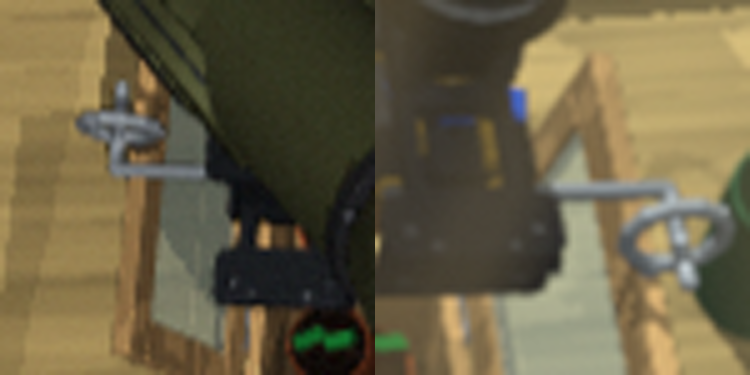

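The hook is through the ring: in top the bar shows on both sides of it at crop (120,90)–(118,165). Next I plan the arc.

```bash
cat > arc.py <<'E'
import sys
from plant import telemetry
from h import *
s=telemetry.get_state();p=s["tool_pos"];C=np.array([.594,.220,.111]);u=np.array([.063,.998,0]);z=np.array([0,0,1.]);Rr=.1911
off=np.array([.028,.111,.011])
hk=p+off;d=hk-C;ph=np.degrees(np.arctan2(d[2],-d@u));rad=np.hypot(d@u,d[2]);print("hook",hk.round(4),"phi",ph.round(2),"rad",rad.round(4))
step=float(sys.argv[1]);n=int(sys.argv[2]);prev=hk
for i in range(1,n+1):
    f=np.radians(ph-step*i);q=C+Rr*(-np.cos(f)*u+np.sin(f)*z);print(np.degrees(f).round(1),((q-prev)/.25).round(3),end=" | ");prev=q
print()
E
python3 st.py;python3 arc.py 4 6
```

```text
7.9 p [0.5689 0.1618 0.2867] f [-0.23 -0.48 -0.48] m [ 0.019 -0.069 -0.045] op 0.269
x [-0.024 -0.002 -1.   ] yang -3.33 q [-0.05  0.64 -0.53  1.58  0.34  1.05 -0.73]
hook [0.5969 0.2728 0.2977] phi 105.82 rad 0.1941
101.8 [-0.002 -0.055  0.001] | 97.8 [-0.003 -0.052  0.009] | 93.8 [-0.003 -0.053  0.005] | 89.8 [-0.003 -0.053  0.002] | 85.8 [-0.003 -0.053 -0.002] | 81.8 [-0.003 -0.053 -0.006] |
```

Emit:
send_rows:
  commands: [-0.003, -0.055, 0.004, 0, 0, 0, 1, -0.003, -0.053, 0.008, 0, 0, 0, 1, -0.003, -0.053, 0.005, 0, 0, 0, 1]

```text
clock: 8.2
tool_pos: [0.5645, 0.122, 0.2914]
eef_rot: [-0.507, -0.493, 0.519, -0.48]
contact_force: [-0.2, 1.6, -0.6]
opening: 0.266
```

```bash
python3 st.py;python3 arc.py 4 6;python3 v.py g1 150 150 345 120
```

```text
8.2 p [0.5645 0.122  0.2914] f [-0.19  1.62 -0.65] m [ 0.166 -0.139 -0.027] op 0.266
x [-0.025  0.001 -1.   ] yang -3.04 q [ 0.02  0.61 -0.54  1.61  0.34  1.03 -0.67]
hook [0.5925 0.233  0.3024] phi 93.85 rad 0.1918
89.9 [ 0.006 -0.054 -0.001] | 85.9 [-0.003 -0.053 -0.002] | 81.9 [-0.003 -0.053 -0.006] | 77.9 [-0.003 -0.052 -0.009] | 73.9 [-0.003 -0.052 -0.013] | 69.9 [-0.003 -0.051 -0.017] |
```

View pics/g1.png

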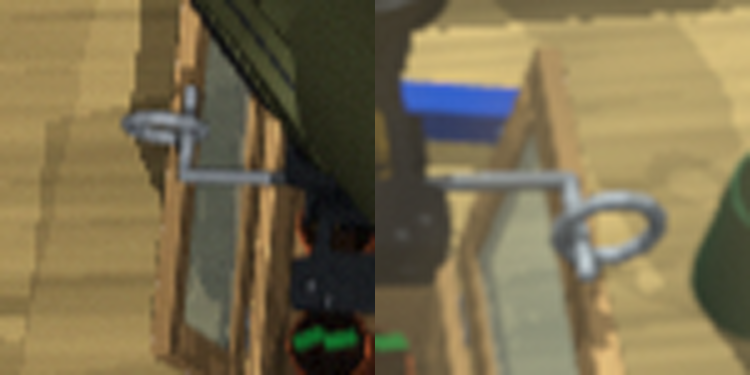

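The lid is following with about 1.6 N at the eye. I continue the arc.

Emit:
send_rows:
  commands: [0.004, -0.054, -0.001, 0, 0, 0, 1, 0.001, -0.053, -0.002, 0, 0, 0, 1, -0.001, -0.053, -0.006, 0, 0, 0, 1, -0.002, -0.052, -0.009, 0, 0, 0, 1, -0.002, -0.052, -0.013, 0, 0, 0, 1]

```text
clock: 8.8
tool_pos: [0.5635, 0.0497, 0.2832]
eef_rot: [-0.506, -0.492, 0.52, -0.48]
contact_force: [0.0, 0.6, -1.6]
opening: 0.268
```

```bash
python3 st.py;python3 arc.py 4 6
```

```text
8.8 p [0.5635 0.0497 0.2832] f [ 0.04  0.64 -1.56] m [ 0.122 -0.037  0.075] op 0.268
x [-0.026 -0.001 -1.   ] yang -3.11 q [ 0.15  0.61 -0.54  1.66  0.35  1.   -0.56]
hook [0.5915 0.1607 0.2942] phi 72.06 rad 0.1925
68.1 [-0.008 -0.048 -0.024] | 64.1 [-0.003 -0.049 -0.022] | 60.1 [-0.003 -0.047 -0.025] | 56.1 [-0.003 -0.045 -0.028] | 52.1 [-0.003 -0.043 -0.031] | 48.1 [-0.003 -0.041 -0.034] |
```

Emit:
send_rows:
  commands: [-0.004, -0.049, -0.023, 0, 0, 0, 1, -0.004, -0.049, -0.022, 0, 0, 0, 1, -0.004, -0.047, -0.025, 0, 0, 0, 1, -0.003, -0.045, -0.028, 0, 0, 0, 1, -0.003, -0.043, -0.031, 0, 0, 0, 1]

```text
clock: 9.3
tool_pos: [0.5589, -0.015, 0.2482]
eef_rot: [-0.507, -0.492, 0.521, -0.48]
contact_force: [0.2, 2.3, -1.0]
opening: 0.266
```

```bash
python3 st.py;python3 arc.py 4 6;python3 v.py g2 190 150 290 150
```

```text
9.3 p [ 0.5589 -0.015   0.2482] f [ 0.23  2.34 -1.04] m [ 0.139 -0.128 -0.005] op 0.266
x [-0.025 -0.001 -1.   ] yang -3.24 q [ 0.25  0.64 -0.52  1.72  0.38  0.91 -0.49]
hook [0.5869 0.096  0.2592] phi 50.03 rad 0.1934
46.0 [-0.005 -0.033 -0.043] | 42.0 [-0.002 -0.037 -0.038] | 38.0 [-0.002 -0.034 -0.041] | 34.0 [-0.002 -0.031 -0.043] | 30.0 [-0.002 -0.028 -0.045] | 26.0 [-0.002 -0.025 -0.047] |
```

View pics/g2.png

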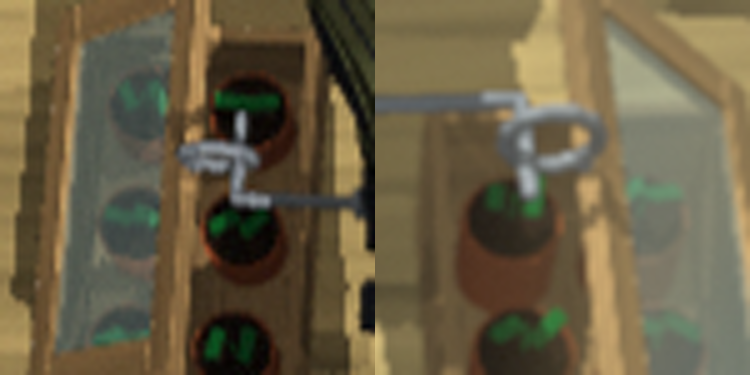

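The hook is still in the ring and the lid is at about 50°. I continue.

Emit:
send_rows:
  commands: [-0.003, -0.036, -0.04, 0, 0, 0, 1, -0.002, -0.037, -0.038, 0, 0, 0, 1, -0.002, -0.034, -0.041, 0, 0, 0, 1, -0.002, -0.031, -0.043, 0, 0, 0, 1, -0.002, -0.028, -0.045, 0, 0, 0, 1]

```text
clock: 9.9
tool_pos: [0.5563, -0.0592, 0.1929]
eef_rot: [-0.507, -0.491, 0.52, -0.48]
contact_force: [-0.2, 0.7, -1.3]
opening: 0.268
```

```bash
python3 st.py;python3 arc.py 4 7;python3 v.py g3 210 150 270 150
```

```text
9.9 p [ 0.5563 -0.0592  0.1929] f [-0.18  0.68 -1.25] m [ 0.09  -0.155  0.018] op 0.268
x [-0.025 -0.001 -1.   ] yang -3.22 q [ 0.31  0.71 -0.49  1.78  0.44  0.79 -0.46]
hook [0.5843 0.0518 0.2039] phi 28.87 rad 0.1924
24.9 [-0.005 -0.019 -0.05 ] | 20.9 [-0.001 -0.021 -0.049] | 16.9 [-0.001 -0.017 -0.05 ] | 12.9 [-0.001 -0.014 -0.052] | 8.9 [-0.001 -0.01  -0.052] | 4.9 [-0.    -0.006 -0.053] | 0.9 [-0.    -0.003 -0.053] |
```

View pics/g3.png

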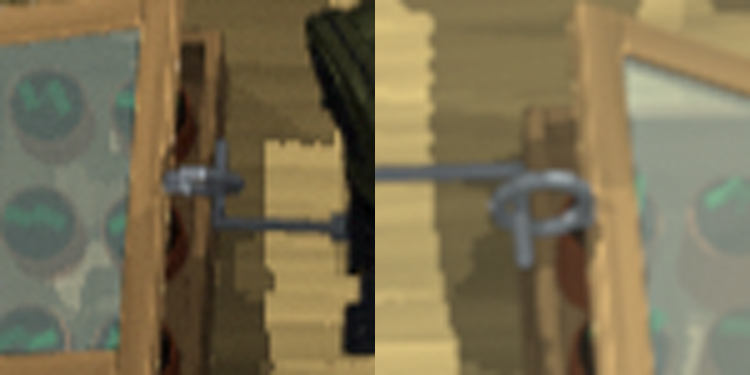

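Emit:
send_rows:
  commands: [-0.003, -0.012, -0.05, 0, 0, 0, 1, -0.001, -0.014, -0.05, 0, 0, 0, 1, -0.001, -0.012, -0.05, 0, 0, 0, 1, -0.001, -0.01, -0.052, 0, 0, 0, 1, -0.001, -0.006, -0.052, 0, 0, 0, 1]

```text
clock: 10.5
tool_pos: [0.5546, -0.0744, 0.1248]
eef_rot: [-0.507, -0.491, 0.521, -0.48]
contact_force: [-0.6, -0.3, -1.5]
opening: 0.266
```

```bash
python3 st.py;python3 arc.py 4 4;python3 v.py g4 210 150 270 150
```

```text
10.5 p [ 0.5546 -0.0744  0.1248] f [-0.63 -0.31 -1.53] m [ 0.    -0.161 -0.029] op 0.266
x [-0.025 -0.002 -1.   ] yang -3.29 q [ 0.3   0.8  -0.43  1.83  0.52  0.65 -0.5 ]
hook [0.5826 0.0366 0.1358] phi 7.69 rad 0.1855
3.7 [-0.002 -0.028 -0.05 ] | -0.3 [-0.    -0.002 -0.053] | -4.3 [ 0.     0.002 -0.053] | -8.3 [ 0.     0.006 -0.053] |
```

View pics/g4.png

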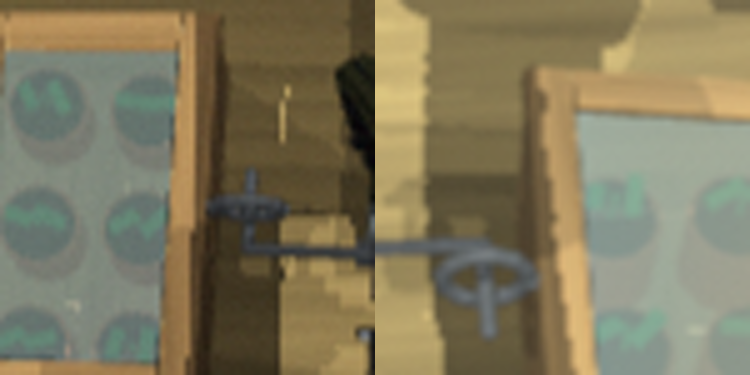

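Emit:
send_rows:
  commands: [-0.001, -0.004, -0.045, 0, 0, 0, 1, 0, -0.002, -0.04, 0, 0, 0, 1, 0, 0, -0.03, 0, 0, 0, 1]

```text
clock: 10.9
tool_pos: [0.554, -0.0753, 0.094]
eef_rot: [-0.507, -0.492, 0.521, -0.48]
contact_force: [-0.3, -0.5, 1.0]
opening: 0.268
```

```bash
python3 st.py;python3 arc.py 4 1
```

```text
10.9 p [ 0.554  -0.0753  0.094 ] f [-0.34 -0.51  0.98] m [ 0.126 -0.102  0.036] op 0.268
x [-0.026 -0.001 -1.   ] yang -3.24 q [ 0.28  0.85 -0.39  1.85  0.55  0.58 -0.53]
hook [0.582  0.0357 0.105 ] phi -1.87 rad 0.1848
-5.9 [ 0.    -0.022 -0.054] |
```

Emit:
send_rows:
  commands: [0, 0, -0.016, 0, 0, 0, 1, 0, 0, -0.012, 0, 0, 0, 1]

```text
clock: 11.1
tool_pos: [0.5541, -0.0753, 0.0865]
eef_rot: [-0.507, -0.492, 0.521, -0.48]
contact_force: [-0.6, -0.9, 4.6]
opening: 0.266
```

```bash
python3 st.py;python3 v.py g5 210 150 270 150
```

```text
11.1 p [ 0.5541 -0.0753  0.0865] f [-0.55 -0.93  4.6 ] m [0.365 0.101 0.207] op 0.266
x [-0.025 -0.002 -1.   ] yang -3.21 q [ 0.27  0.86 -0.39  1.85  0.56  0.57 -0.54]
```

View pics/g5.png

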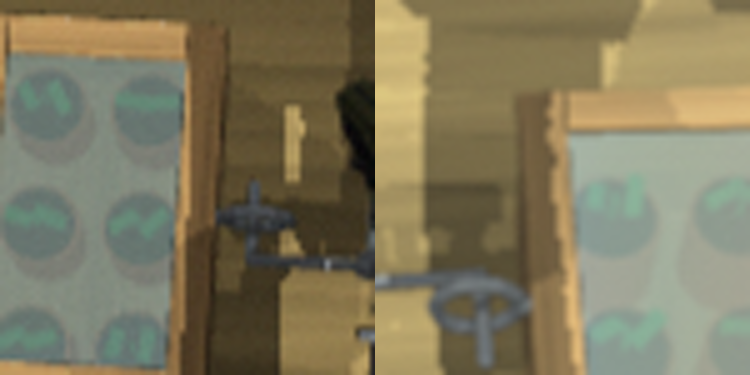

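```bash
python3 - <<'E'
from g import *
T=lambda x,y:m(x,y,210,150);S=lambda x,y:m(x,y,270,150)
print("eye",tri(t,T(257,218),s,S(106,304)))
c=tri(t,T(254,263),s,S(108,276));q=tri(t,T(253,186),s,S(109,360));print(c,q)
E
python3 st.py
```

```text
eye (array([0.58257711, 0.03225182, 0.11865194]), np.float64(0.0008059332452006839))
(array([0.55700646, 0.03574903, 0.10229216]), np.float64(0.0026521173880920904)) (array([0.60651047, 0.03337987, 0.10465116]), np.float64(0.002745031971511555))
11.3 p [ 0.5541 -0.0753  0.0868] f [-1.45 -1.62  3.47] m [0.231 0.066 0.109] op 0.261
x [-0.026 -0.002 -1.   ] yang -3.22 q [ 0.28  0.86 -0.39  1.85  0.56  0.57 -0.54]
```

The eye measures z 0.1187, against 0.117 when shut. I press a little more to be sure and hold still.

Emit:
send_rows:
  commands: [0, 0, -0.02, 0, 0, 0, 1, 0, 0, -0.004, 0, 0, 0, 1, 0, 0, -0.004, 0, 0, 0, 1, 0, 0, -0.004, 0, 0, 0, 1, 0, 0, 0, 0, 0, 0, 1, 0, 0, 0, 0, 0, 0, 1]

```text
clock: 11.9
tool_pos: [0.5544, -0.0752, 0.0808]
eef_rot: [-0.507, -0.491, 0.52, -0.481]
contact_force: [-2.1, -1.4, 3.1]
opening: 0.27
```

```bash
python3 st.py;python3 v.py g6 210 150 270 150
```

```text
11.9 p [ 0.5544 -0.0752  0.0808] f [-2.09 -1.42  3.09] m [0.245 0.177 0.148] op 0.27
x [-0.023 -0.002 -1.   ] yang -3.15 q [ 0.27  0.87 -0.38  1.86  0.57  0.55 -0.54]
```

View pics/g6.png

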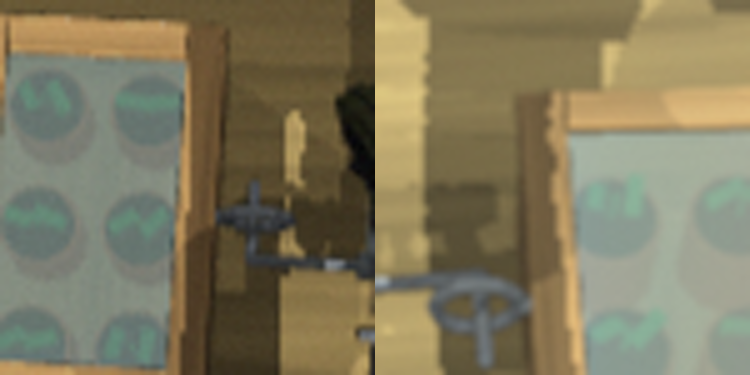

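The lid stayed put and the extra 6 mm only tilted the pole in the grip, so it is on its stop. I centre the bar in the ring, then withdraw in -x.

Emit:
send_rows:
  commands: [0, 0, 0.024, 0, 0, 0, 1, 0, 0, 0.02, 0, 0, 0, 1, 0, 0, 0.004, 0, 0, 0, 1]

```text
clock: 12.3
tool_pos: [0.5547, -0.075, 0.0929]
eef_rot: [-0.507, -0.491, 0.52, -0.481]
contact_force: [-0.1, -0.5, -0.4]
opening: 0.266
```

```bash
python3 st.py;python3 v.py g7 210 150 270 150
```

```text
12.3 p [ 0.5547 -0.075   0.0929] f [-0.1  -0.45 -0.4 ] m [-0.013 -0.077 -0.05 ] op 0.266
x [-0.023 -0.001 -1.   ] yang -3.18 q [ 0.28  0.85 -0.39  1.85  0.56  0.58 -0.53]
```

View pics/g7.png

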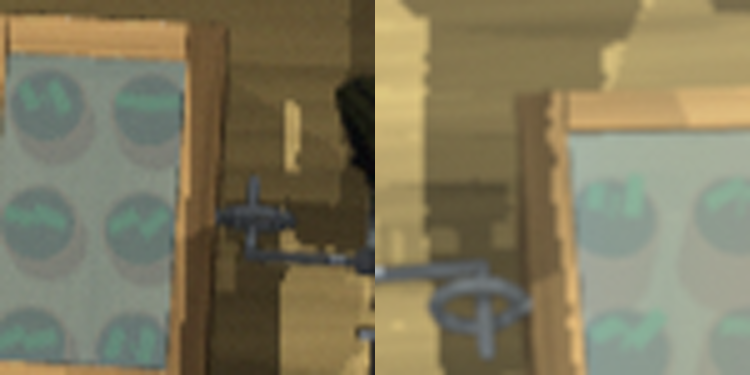

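Emit:
send_rows:
  commands: [-0.03, 0.002, 0, 0, 0, 0, 1, -0.05, 0.003, 0, 0, 0, 0, 1, -0.05, 0.003, 0, 0, 0, 0, 1]

```text
clock: 12.7
tool_pos: [0.5218, -0.0727, 0.0922]
eef_rot: [-0.508, -0.491, 0.52, -0.48]
contact_force: [-0.6, 0.2, -0.8]
opening: 0.267
```

```bash
python3 st.py;python3 v.py g8 210 150 270 150
```

```text
12.7 p [ 0.5218 -0.0727  0.0922] f [-0.64  0.15 -0.77] m [ 0.021 -0.192 -0.057] op 0.267
x [-0.022 -0.001 -1.   ] yang -3.24 q [ 0.27  0.82 -0.37  1.95  0.58  0.5  -0.57]
```

View pics/g8.png

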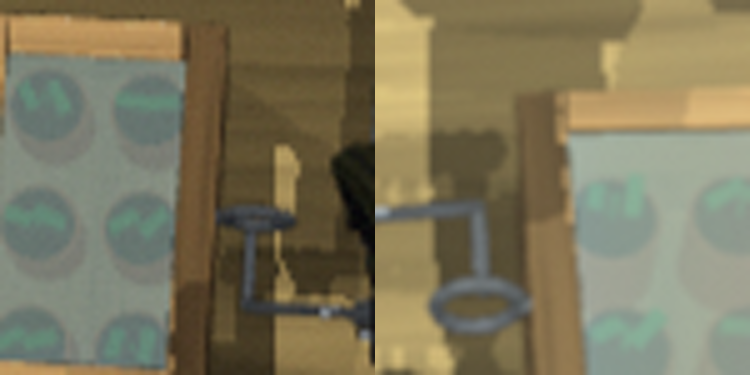

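The hook is out: the tip at (483,278) in the scene crop is clear of the ring and the lid hasn't moved. I back away and carry the pole to the free spot where it lay.

Emit:
send_rows:
  commands: [-0.1, 0.003, 0, 0, 0, 0, 1, -0.1, 0, 0.05, 0, 0, 0, 1, 0, -0.08, 0.1, 0, 0, 0.03, 1, 0, -0.15, 0.05, 0, 0, 0.03, 1, 0, -0.17, 0, 0, 0, 0.03, 1, 0, -0.15, 0, 0, 0, 0.02, 1, 0, -0.1, 0, 0, 0, 0, 1, 0, 0, 0, 0, 0, 0, 1, 0, 0, 0, 0, 0, 0, 1]

```text
clock: 13.7
tool_pos: [0.4715, -0.2388, 0.1444]
eef_rot: [0.461, 0.535, -0.472, 0.527]
contact_force: [0.2, 0.3, -0.4]
opening: 0.262
```

```bash
python3 st.py; python3 - <<'E'
from g import *
print(telemetry.get_state()["tool_pos"])
for n,a in(("t",t),("s",s)): cv2.imwrite(f"pics/h_{n}.png",a["image"])
E
```

```text
13.7 p [ 0.4715 -0.2388  0.1444] f [ 0.2   0.29 -0.43] m [ 0.047 -0.152  0.057] op 0.262
x [-0.019 -0.005 -1.   ] yang 7.38 q [ 0.69  0.75 -0.52  1.92  0.62  0.65 -0.1 ]
[ 0.47134207 -0.23810014  0.14441117]
```

View pics/h_s.png

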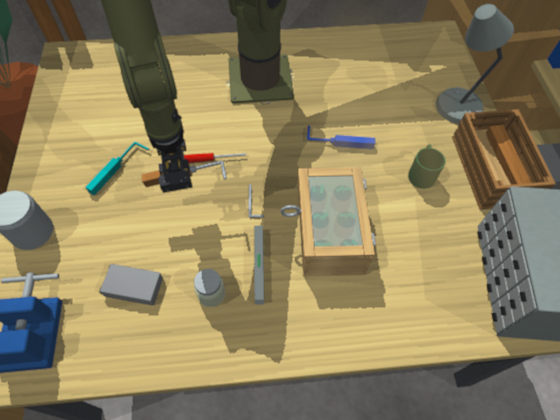

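View pics/h_t.png

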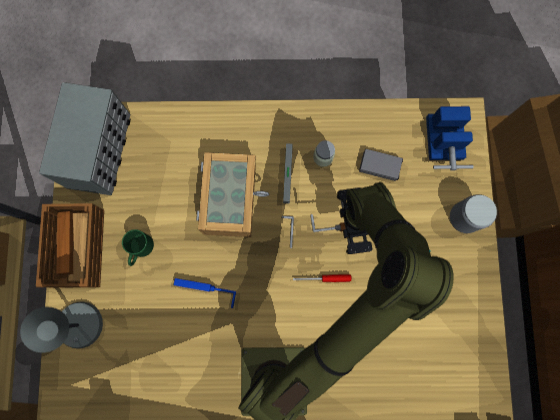

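```bash
python3 - <<'E'
from h import *
t=cv2.imread("pics/h_t.png");s=cv2.imread("pics/h_s.png")
c=lambda im,x,y:cv2.resize(im[y:y+75,x:x+75],None,fx=5,fy=5,interpolation=cv2.INTER_CUBIC)
cv2.imwrite("pics/h1.png",np.hstack([c(t,290,195),c(s,170,135)]))
E
```

```text
(no output)
```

View pics/h1.png

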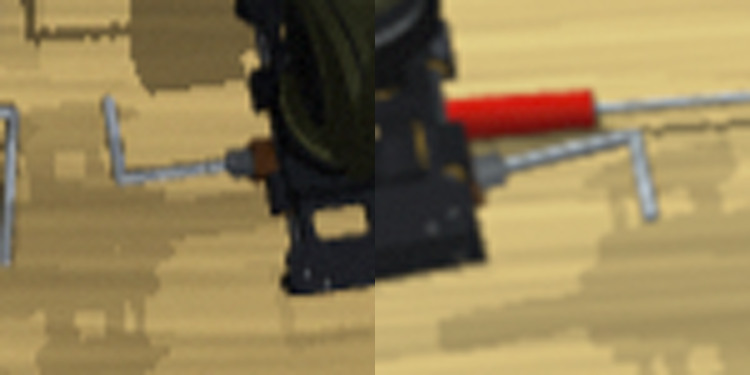

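```bash
python3 - <<'E'
from g import *
T=lambda x,y:m(x,y,290,195);S=lambda x,y:m(x,y,170,135)
p=telemetry.get_state()["tool_pos"]
for a,b in(((120,179),(260,135)),((108,102),(277,215)),((228,164),(128,160))):
    q,e=tri(t,T(*a),s,S(*b));print(q.round(4),e.round(4),(q-p).round(4))
print(p)
E
```

```text
[ 0.455  -0.1285  0.1676] 0.0016 [-0.0165  0.1088  0.023 ]
[ 0.5026 -0.1222  0.1653] 0.0009 [0.0311 0.1151 0.0208]
[ 0.4637 -0.1942  0.1662] 0.002 [-0.0079  0.0431  0.0217]
[ 0.47157581 -0.23727901  0.1445271 ]
```

Emit:
send_rows:
  commands: [0, -0.02, -0.1, -0.055, -0.012, 0, 1, 0, 0, -0.15, 0, 0, 0, 1, 0, 0, -0.15, 0, 0, 0, 1, 0, 0, -0.06, 0, 0, 0, 1, 0, 0, 0, 0, 0, 0, 1]

```text
clock: 14.4
tool_pos: [0.4757, -0.2353, 0.0278]
eef_rot: [0.441, 0.511, -0.485, 0.556]
contact_force: [-0.0, -0.1, -0.2]
opening: 0.266
```

```bash
python3 st.py; python3 v.py i1 290 195 170 135; python3 - <<'E'
from plant import cams
from h import *
cv2.imwrite("pics/i2.png",cams.snapshot("wrist")["image"])
E
```

```text
14.4 p [ 0.4757 -0.2353  0.0278] f [-0.05 -0.07 -0.18] m [ 0.05  -0.068  0.035] op 0.266
x [ 0.008 -0.089 -0.996] yang 8.1 q [ 0.43  0.92 -0.18  2.02  0.93  0.29 -0.44]
```

View pics/i1.png

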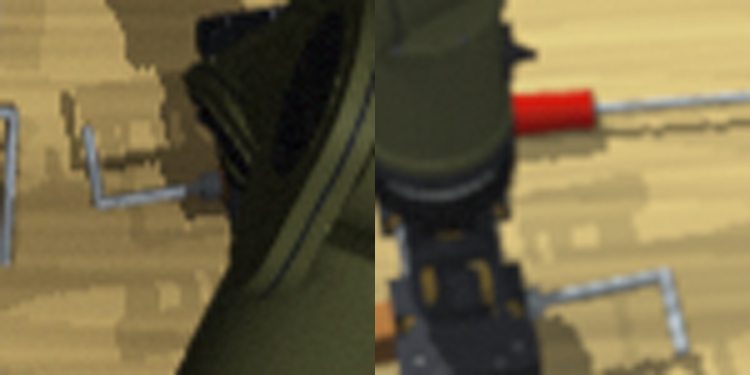

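View pics/i2.png

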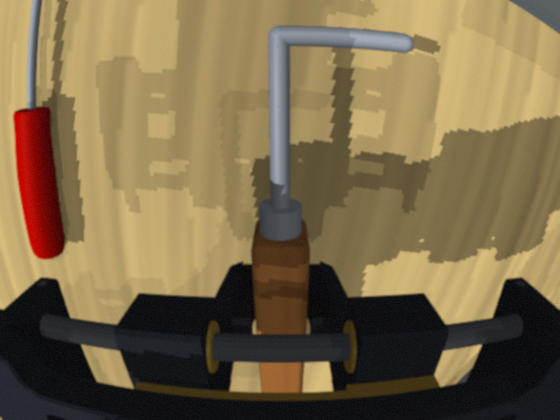

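```bash
python3 - <<'E'
from g import *
T=lambda x,y:m(x,y,290,195);S=lambda x,y:m(x,y,170,135)
p=telemetry.get_state()["tool_pos"]
for a,b in(((98,203),(292,272)),((88,130),(308,350)),((207,185),(160,298))):
    q,e=tri(t,T(*a),s,S(*b));print(q.round(4),e.round(4),(q-p).round(4))
print(p)
E
```

```text
[ 0.4572 -0.123   0.0434] 0.0013 [-0.0198  0.1147  0.0128]
[ 0.506  -0.1171  0.0407] 0.0 [0.0289 0.1206 0.0101]
[ 0.4682 -0.1946  0.0442] 0.0017 [-0.0088  0.0431  0.0135]
[ 0.4770757  -0.23766901  0.03064925]
```

The rod is now level at z ≈ 0.043, so I lower about 27 mm slowly.

Emit:
send_rows:
  commands: [-0.01, 0, -0.05, 0, 0, 0, 1, -0.004, 0, -0.03, 0, 0, 0, 1]

```text
clock: 14.85
tool_pos: [0.4756, -0.2389, 0.0131]
eef_rot: [0.445, 0.506, -0.484, 0.559]
contact_force: [-0.3, -1.2, 1.0]
opening: 0.269
```

```bash
python3 st.py
```

```text
14.85 p [ 0.4756 -0.2389  0.0131] f [-0.32 -1.18  1.  ] m [ 0.073 -0.01  -0.019] op 0.269
x [ 0.02  -0.092 -0.996] yang 7.78 q [ 0.4   0.94 -0.12  2.03  0.97  0.21 -0.49]
```

Emit:
send_rows:
  commands: [0, 0, -0.02, 0, 0.008, 0, 1, 0, 0, -0.01, 0, 0, 0, 1]

```text
clock: 15.05
tool_pos: [0.476, -0.2395, 0.0059]
eef_rot: [0.442, 0.509, -0.488, 0.556]
contact_force: [0.7, 0.4, -0.7]
opening: 0.266
```

```bash
python3 st.py
```

```text
15.05 p [ 0.476  -0.2395  0.0059] f [ 0.66  0.42 -0.69] m [ 0.088 -0.063 -0.001] op 0.266
x [ 0.007 -0.092 -0.996] yang 7.74 q [ 0.4   0.96 -0.12  2.02  0.97  0.23 -0.48]
```

Emit:
send_rows:
  commands: [0, 0, -0.008, 0, 0, 0, 1]

```text
clock: 15.15
tool_pos: [0.4763, -0.2396, 0.004]
eef_rot: [0.442, 0.508, -0.488, 0.556]
contact_force: [-0.1, 0.5, 0.5]
opening: 0.27
```

```bash
python3 st.py
```

```text
15.15 p [ 0.4763 -0.2396  0.004 ] f [-0.12  0.5   0.46] m [ 0.117 -0.007 -0.001] op 0.27
x [ 0.008 -0.092 -0.996] yang 7.72 q [ 0.4   0.96 -0.12  2.02  0.97  0.22 -0.49]
```

Emit:
send_rows:
  commands: [0, 0, -0.002, 0, 0, 0, 0.65, 0, 0, 0, 0, 0, 0, 0.6, 0, 0, 0, 0, 0, 0, 0.5, 0, 0, 0, 0, 0, 0, 0.3, 0, 0, 0, 0, 0, 0, 0.2, 0, 0, 0.004, 0, 0, 0, 0.2]

```text
clock: 15.75
tool_pos: [0.4768, -0.2399, 0.0051]
eef_rot: [0.442, 0.508, -0.487, 0.556]
contact_force: [1.2, -0.4, -0.1]
opening: 0.741
```

```bash
python3 st.py
```

```text
15.75 p [ 0.4768 -0.2399  0.0051] f [ 1.2  -0.41 -0.09] m [ 0.06  -0.068  0.019] op 0.741
x [ 0.009 -0.093 -0.996] yang 7.71 q [ 0.4   0.96 -0.12  2.02  0.97  0.22 -0.49]
```

Emit:
send_rows:
  commands: [0, 0, 0.06, 0, 0, 0, 0, 0, 0, 0.15, 0, 0, 0, 0, 0, 0, 0.19, 0, 0, 0, 0, 0, 0, 0.19, 0, 0, 0, 0, 0, 0, 0.19, 0, 0, 0, 0, -0.1, -0.15, 0, 0, 0, 0, 0, -0.1, -0.15, 0, 0, 0, 0, 0, -0.1, -0.15, 0, 0, 0, 0, 0, -0.1, -0.15, 0, 0, 0, 0, 0, -0.1, -0.15, 0, 0, 0, 0, 0, 0, 0, 0, 0, 0, 0, 0, 0, 0, 0, 0, 0, 0, 0]

```text
clock: 16.95
tool_pos: [0.3446, -0.4319, 0.2108]
eef_rot: [0.44, 0.508, -0.487, 0.558]
contact_force: [0.3, 0.9, 0.7]
opening: 1.005
```

```bash
python3 st.py; python3 - <<'E'
from g import *
for n,a in(("t",t),("s",s)): cv2.imwrite(f"pics/z_{n}.png",a["image"])
E
```

```text
16.95 p [ 0.3446 -0.4319  0.2108] f [0.26 0.85 0.73] m [ 0.094 -0.117 -0.039] op 1.005
x [ 0.011 -0.096 -0.995] yang 7.97 q [ 1.13  0.65 -0.57  1.88  0.63  0.72  0.32]
```

View pics/z_s.png

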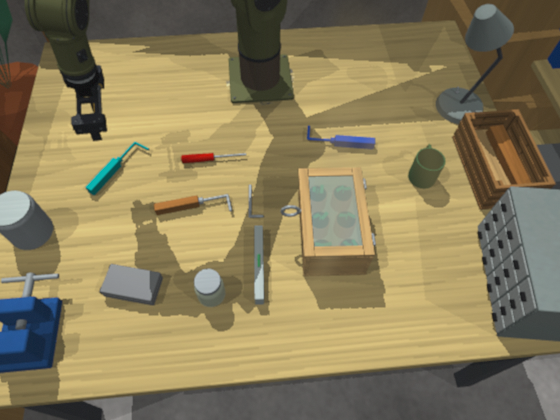

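View pics/z_t.png

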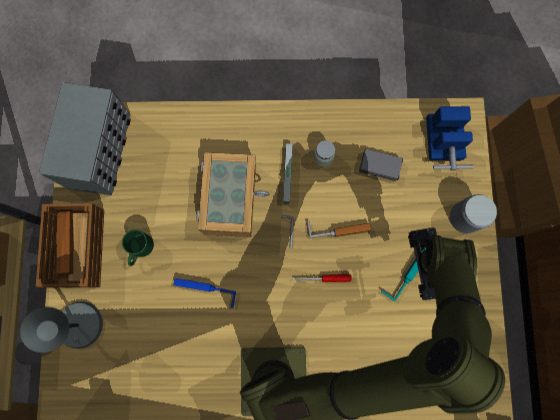

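The lid is shut, the pole lies at top (340,230), and the bystanders look unmoved. One numeric check of lid, pole and bystanders follows.

```bash
python3 - <<'E'
from h import *
a=cv2.imread("pics/a_top.png");b=cv2.imread("pics/z_t.png");a2=cv2.imread("pics/a_scene.png");b2=cv2.imread("pics/z_s.png")
boxes={"screwdriver":(a2,b2,175,145,80,25),"hexkey":(a2,b2,240,180,14,42),"level":(a2,b2,252,222,16,82),"mug":(a2,b2,408,140,38,50),"jar":(a2,b2,190,265,36,42),"bitcase":(a2,b2,100,262,64,44),"teal":(a2,b2,85,140,60,55),"blue":(a2,b2,305,122,72,28)}
for k,(p,q,x,y,w,h) in boxes.items():
    res=cv2.matchTemplate(q[y-6:y+h+6,x-6:x+w+6],p[y:y+h,x:x+w],cv2.TM_CCOEFF_NORMED);_,v,_,l=cv2.minMaxLoc(res);print(k,l[0]-6,l[1]-6,round(v,3))
c=lambda im,x,y:cv2.resize(im[y:y+75,x:x+75],None,fx=5,fy=5,interpolation=cv2.INTER_CUBIC)
cv2.imwrite("pics/z1.png",np.hstack([c(b,300,195),c(b2,165,170)]))
cv2.imwrite("pics/z2.png",np.hstack([c(b,210,150),c(b2,270,150)]))
E
```

```text
screwdriver 0 0 0.963
hexkey 6 6 0.6
level 0 0 0.731
mug 0 0 0.976
jar 0 0 0.865
bitcase 0 0 0.752
teal 0 0 0.934
blue 0 0 0.989
```

View pics/z1.png

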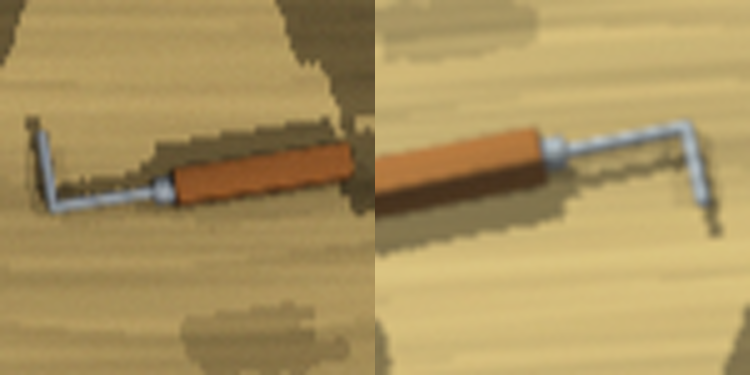

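View pics/z2.png

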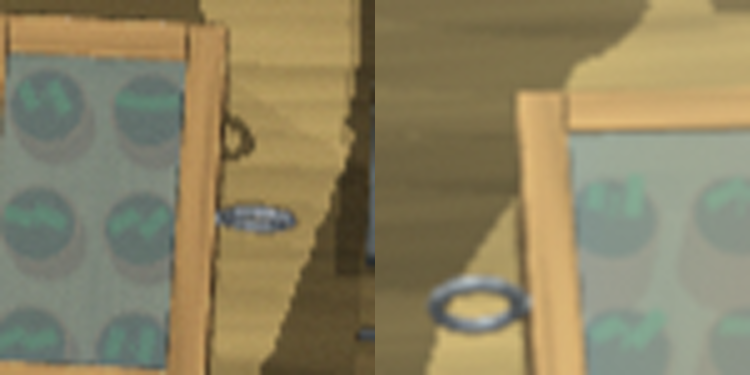

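```bash
python3 - <<'E'
from g import *
T=lambda x,y:m(x,y,300,195);S=lambda x,y:m(x,y,165,170)
for a,b in(((53,208),(310,126)),((42,136),(328,203)),((165,188),(180,153))):
    print(tri(t,T(*a),s,S(*b)))
T=lambda x,y:m(x,y,210,150);S=lambda x,y:m(x,y,270,150)
print("eye",tri(t,T(257,219),s,S(104,305)))
a=cv2.imread("pics/a_scene.png");b=cv2.imread("pics/z_s.png")
c=lambda im:cv2.resize(im[175:225,230:280],None,fx=7,fy=7,interpolation=cv2.INTER_CUBIC)
cv2.imwrite("pics/z3.png",np.hstack([c(a),c(b)]))
E
```

```text
(array([ 0.45766217, -0.12869695,  0.01500203]), np.float64(0.0023901384388169316))
(array([ 0.50657928, -0.12173248,  0.01241075]), np.float64(0.0005814923004410091))
(array([ 0.47000356, -0.2019392 ,  0.01678287]), np.float64(0.00018741870658261386))
eye (array([0.58222088, 0.03182889, 0.11714375]), np.float64(0.00014533247283629952))
```

View pics/z3.png

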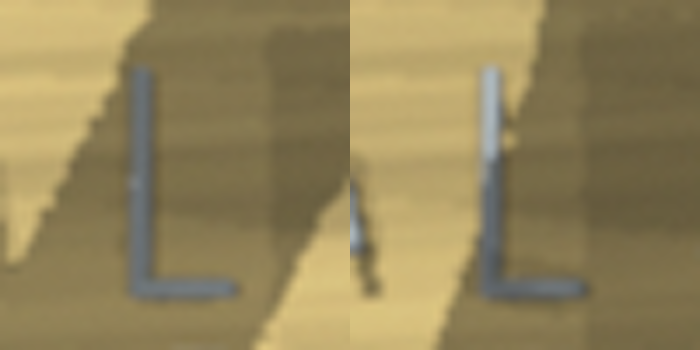

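The hex key is in the same place, so its mismatch came from the shadow. The pole is flat (rod z ≈ 0.015) and the eye is at z 0.117, so the lid is shut. I hand the job in.

```bash
python3 -c "
from plant import job
print(job.finish_job())"
```

```text
the job is handed in; nothing more can be done
None
```

The lid is fully shut. I hooked the wooden-handled pole through the ring eye, drew the lid down onto its stop and unhooked. The pole now lies flat where it first lay, and I handed in at about 17 s. The gripper and arm stayed clear of the box and lid.

**Last checks:**
- **Lid:** the eye measured z = 0.117 m, which is the shut height.
- **Pole:** the rod measured about 0.015 m high, so it lies flat on the bench.
- **Other things:** none moved. The automatic match failed for the hex key because of a shadow across it, but an enlarged crop showed it in the same place.

**Two things off plan:**
- While gripping, the fingertips briefly pressed on the bench with about 28 N, under the 40 N limit.
- The pole tilted about 5° in the grip as I pressed the lid onto its stop. I levelled it before laying it down.

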